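# Rock a seized press tool out of its dock and stand it in the carrier

## Robot

A 6-joint arm with a two-finger parallel gripper is mounted at the origin on a cart in front of the work surface, level with it; the furniture and walls round the work are solid. World frame = base frame: x ahead of the robot, y to its left, z up, the work surface at z = 0. Lengths are in mm, angles in rad, forces in N, time in s.
With the tool pointing down it reaches from about 350 to 975 mm from the base axis. Payload 17.4 kg.
Tool frame: the origin (TCP) lies between the finger pads; the fingertips stand arm.tip_reach ahead of it and the grasp point (between the pads) lies 2 mm behind it (arm.tip_reach is the distance from the TCP to the fingertips, in mm); z points along the fingers, y is the line along which they close (so a half turn about z gives the same grasp; the last joint's range is limited). The gripper opens to 85 mm and grips with 20 to 120 N. Pads are 22 mm wide; open, the fingers measure 114 mm over their backs; the gripper's body (76 mm by 85 mm) begins 54 mm behind the grasp point. The pads swing forward as they close: fully open they stand 13 mm farther back than shut.
Start: joints at [-1.288, 0.116, 1.442, -0, 1.584, -0.038], TCP at [212.836, -640.573, 248.303] pointing down, gripper open.
Joint ranges: [-2.83, 2.83], [-0.83, 2.19], [0.07, 2.5], [-1.14, 4.28], [0.01, 3], [-2.97, 2.97]. Speed limits (rad/s): [1.89, 1.89, 2.22, 3.14, 3.14, 3.14].

## Interface

Orientations are given as a unit quaternion [x, y, z, w].
In Python, from cell import arm, hand, status, vision gives the robot as it stands. Calls block until the motion is done:
- arm.movep(position, orientation): joint-space move of the TCP to a pose.
- arm.move_l(position, ori=None, rate=150, until_force=None): straight line of the TCP; ori=None keeps the orientation; rate is the mean speed in mm/s. With until_force (N) it stops when the force on the tool has changed by that much, and returns True; else False.
- arm.set_joints(angles): joint-space move.
- hand.release() and hand.clamp(): open the fingers fully, or close them until they stop; the grip force is fixed at half the most.
- arm.dwell(seconds).
- arm.solve_ik(position, orientation): joint angles nearest the present ones, or None.
- status.state(): the state.
- vision.snapshot(name): name is "scene" or "top" or "wrist"; returns the picture (400x640x3 uint8, red, green, blue); there is no depth.
- vision.get_calibration(name): a dict with "fovy" (degrees; the focal length in pixels is half the picture's height over the tangent of half this angle, whatever the lens; pixels are square), "cx", "cy" (the principal point, pixels), "position" and "rotation" of the camera in the world. Camera axes: x right, y down, z forward; pixel columns grow to the right and rows downward; lengths in mm; the calibration is good to about 2 mm. A picture is of the moment at which its call begins: read the wrist's pose just before it. get_calibration takes no time and is no camera call; for the wrist camera it gives the pose at the moment of the call.
A pose or a line that the arm cannot do raises arm.IKError and nothing moves.
- arm.job_done(): hands the job in; it is judged then, once.
The state is a dict: "time": time; "joints": joint angles; "dq": joint speeds; "joint_efforts": joint torques, N m; "tool_pos": TCP position; "eef_rot": TCP orientation; "contact_force": force on the tool from outside, world axes, zero at the start; "ft_torque": the same for the moment, N m; "grip_width": finger opening in mm; "finger_force": force on a finger pad.
Only numpy, scipy, OpenCV 4.12 (cv2) and the standard library are available. Lean on these libraries where they do the work, as an engineer would, in place of code of your own. Each camera call takes 0.05 s, during which the arm holds its last target. There are 200 camera calls.

## Task

The press tool is stuck in its dock between two stiff orange cheeks: take it by the black grip, rock it from side to side until both cheeks have given way, then draw it straight up out of the dock. Stand it upright on the open bench, let go, and take it again across the other two faces of the grip. Then stand it upright in the green-walled carrier, squarely lengthwise between the walls with its foot on the white pad, and leave it there; do not drop or topple it, and leave the other things on the bench alone.

Things in the scene. Friction and masses are not known exactly. Their poses are not given: they have to be found in the camera images.
- press_tool: Loose press tool, 0.32 kg, 110 mm tall. Origin: centre of its underside, z up. From below: steel foot 22 (x) by 26 (y) mm, to 40 mm height; steel collar 48 (x) by 26 (y), 40 to 52 mm; neck 20 by 20 to 66 mm; black square grip 24 by 24, 66 to 110 mm, with blue band. Same after a half turn about z. It starts in the dock, axes along the dock's, underside 10 mm above the bench.
- dock: The dock, fixed: aluminium base 112 (x) by 64 (y) by 10 mm; origin under its centre, z up. Two grey uprights, 112 mm high, stand at x = +/-34 to +/-44 mm, 28 mm wide in y, so fingers have room to rock the tool only on the grip's two y faces. Through each upright slides an orange cheek whose lip (tops out 72 mm above the bench) hooks 4 mm over an end of the collar, 3 mm above it, and stops a straight pull.
- seat (a point): Where the tool's underside stands in the dock: centre of the base's top, 10 mm above the bench, axes as the dock's; a rim 8 mm high surrounds the foot with 2 mm play. To open the cheeks, tilt the tool about its foot in the dock's x-z plane, about 0.15 rad toward +x, then as far toward -x (room for about 0.18 rad); the collar pushes the cheek outward.
- cheek_a (a joint): How far the dock's cheek on its +x side has been pushed outward, 0 (closed) to 0.009 m. It needs about 8 N and stays where it is left. The lip clears the collar from about 0.005 m.
- cheek_b (a joint): The same for the cheek on the dock's -x side, growing outward (toward the dock's -x).
- carrier: The carrier, fixed: aluminium base 100 (x) by 70 (y) by 8 mm, origin under its centre, z up. Two green walls along x, 60 mm long, 7 mm thick, tops 95.5 mm above the bench, inner faces at y = +/-21 mm; open at both x ends and above. The tool goes in with its x axis along the carrier's x (either way round): the collar does not fit across, and fingers fit only on the grip's x faces.
- bay (a point): Centre of the white floor pad (50 in x by 40 in y mm) between the carrier's walls, 8 mm above the bench, axes as the carrier's; the tool's underside comes to rest here.
- wipe_box: Bystander: small white carton of wipes, 60 x 118 x 86 mm; origin under its centre.
- slurry_jar: Bystander: small clear jar with a white screw cap, 52 mm across, 62 mm tall; origin under its centre. It stands beside the fixed blue press (223 mm wide, 390 mm tall), whose front face is at about x = 0.63, y = -0.51 to -0.29: keep the arm clear of it, also when first swinging away from the start.
- tape_roll: Bystander: roll of amber tape lying flat, 62 mm across, 20 mm high; origin under its centre.
- timer: Bystander: white bench timer with orange keys, 64 x 66 x 19 mm; origin under its centre.
- petri_dish: Bystander: clear dish, 60 mm across, 12 mm high; origin under its centre.
- cell_holder_1: Bystander: white round cell holder, 28 mm across, 10 mm high; origin under its centre.
- cell_holder_2: Bystander: blue round cell holder, 28 mm across, 10 mm high; origin under its centre.
- tweezers: Bystander: black tweezers lying flat, 13 x 116 x 8 mm; origin under its centre.
Not all that is in view belongs to the job. What is shaped like the carrier but pink or red is not meant.

How it is judged:
By the outcome, as a careful person would: the job done as asked, in the order asked, and still so for the second after the job is handed in, with the robot touching nothing.
It also fails if it takes over 64 s, if anything falls off the work surface, if the arm or the gripper's body presses on something with over 40 N, if the wrist force passes 120 N, or if a joint passes its speed limit or range.

## Working session

There is one attempt and no reset: what is moved stays moved. The work goes in short steps, each a Python script; the robot and the scene stay as the last script left them, time stands still between calls to the robot, and variables do not carry over. Pictures are saved under pics/ and viewed, at most 10 in all, crops included, and the job is handed in when it is done.

```bash
ls; mkdir -p pics; python3 - <<'E'
from cell import arm,hand,status,vision
import cv2,numpy as np
for n in ("scene","top"):
    im=vision.snapshot(n); cv2.imwrite(f"pics/{n}0.png",im[:,:,::-1])
    c=vision.get_calibration(n); print(n,c)
print(arm.tip_reach,status.state())
E
```

```text
pics
scene {'fovy': 55.93503300593349, 'cx': 316.4572268913228, 'cy': 198.76607217623922, 'position': array([ -33.87982862, -998.31315285,  549.96456707]), 'rotation': array([ 0.82383957, -0.2818966 ,  0.16324121, -0.46386957])}
top {'fovy': 54.74618753603361, 'cx': 323.4665633319346, 'cy': 200.8711989885844, 'position': array([ 289.4171932 , -345.34191976, 1067.90432927]), 'rotation': array([ 0.70989462, -0.69808013,  0.06858967, -0.06347616])}
17.0 {'time': 0.1, 'joints': array([-1.28781792e+00,  1.16460265e-01,  1.44218105e+00,  4.49002224e-06,
        1.58398079e+00, -3.77812847e-02]), 'dq': array([ 0.00024103, -0.00129449, -0.00192411, -0.00118961,  0.0013658 ,
       -0.00087767]), 'joint_efforts': array([ 3.55644457e-03, -7.33663201e+01, -6.33790183e+01,  1.06828365e-04,
        5.13191582e-03,  3.51721894e-05]), 'tool_pos': array([ 212.78487369, -640.43697757,  247.63179587]), 'eef_rot': array([ 9.87166560e-01,  1.59693197e-01, -6.07187246e-05, -5.11137109e-04]), 'contact_force': array([-0.01236924, -0.30368807, -0.04749499]), 'ft_torque': array([0.02578455, 0.03326395, 0.02186852]), 'finger_force': 0.0, 'grip_width': 85.45872753350653}
```

View pics/top0.png

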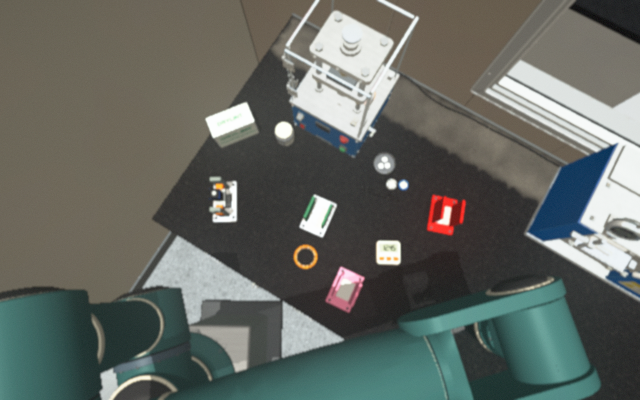

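View pics/scene0.png

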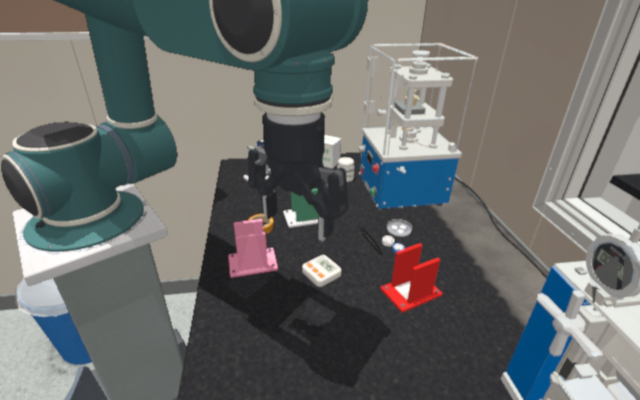

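The top view shows the dock at (224,201), the green carrier at (318,215), tape (305,256), timer (388,252), the pink and red decoys at (345,289) and (446,214), carton (232,124) and jar (284,132). In the scene view the gripper hangs in front of the dock and hides it.

```bash
cat > h.py <<'E'
from cell import arm,hand,status,vision
import cv2,numpy as np
from scipy.spatial.transform import Rotation as R
def cal(n):
    c=vision.get_calibration(n); c['f']=200/np.tan(np.radians(c['fovy']/2)); r=np.array(c['rotation'])
    c['R']=R.from_quat(r).as_matrix() if r.size==4 else r; return c
def ray(c,uv):
    d=c['R']@np.array([(uv[0]-c['cx'])/c['f'],(uv[1]-c['cy'])/c['f'],1]); return np.array(c['position']),d/np.linalg.norm(d)
def toplane(c,uv,z):
    p,d=ray(c,uv); return p+d*(z-p[2])/d[2]
def proj(c,P):
    q=c['R'].T@(np.array(P)-c['position']); return q[:2]/q[2]*c['f']+[c['cx'],c['cy']]
def down(yaw): # tool z down, closing axis y along world angle yaw
    y=np.array([np.cos(yaw),np.sin(yaw),0]); z=np.array([0,0,-1.]); return R.from_matrix(np.c_[np.cross(y,z),y,z])
def snap(n,name):
    c=cal(n); im=vision.snapshot(n); cv2.imwrite(f"pics/{name}.png",im[:,:,::-1]); return c,im
E
python3 - <<'E'
from h import *
im=cv2.imread('pics/top0.png'); c=cal('top')
for n,uv,z in [('dock',(224,201),10),('carr',(318,215),8),('tape',(305,256),10),('timer',(388,252),19),('jar',(284,132),62),('box',(232,124),86),('pink',(345,289),8),('red',(446,214),8),('dish',(384,162),12),('edgeL',(153,218),0),('edge',(290,18),0),('e2',(280,300),0)]:
    print(n,toplane(c,uv,z).round())
for nm,b in [('dock',(195,170,255,230)),('carr',(290,185,345,245))]:
    x0,y0,x1,y1=b; s=im[y0:y1,x0:x1]; m=(s.max(2)>90).astype(np.uint8)
    k=max(cv2.findContours(m,0,2)[0],key=cv2.contourArea); r=cv2.minAreaRect(k)
    P=np.array([toplane(c,q+[x0,y0],8)[:2] for q in cv2.boxPoints(r)]); e=np.diff(P,axis=0)
    print(nm,P.round(),np.linalg.norm(e,axis=1),np.degrees(np.arctan2(e[:,1],e[:,0])),P.mean(0))
o=cv2.resize(im[160:250,190:360],None,fx=4.5,fy=4.5,interpolation=2); cv2.imwrite('pics/crop.png',o)
cw=cal('wrist'); print(cw); s=status.state(); print(R.from_quat(s['eef_rot']).as_matrix(),R.from_quat(s['eef_rot']).inv().apply(cw['position']-s['tool_pos']))
print((R.from_quat(s['eef_rot']).inv().as_matrix()@cw['R']).round(2))
E
```

```text
dock [484. -75.  10.]
carr [ 450. -337.    8.]
tape [ 337. -304.   10.]
timer [ 351. -528.   19.]
jar [ 670. -240.   62.]
box [ 681. -102.   86.]
pink [ 251. -413.    8.]
red [ 459. -693.    8.]
dish [ 605. -522.   12.]
edgeL [435. 122.   0.]
edge [1064. -239.    0.]
e2 [ 219. -239.    0.]
dock [[ 556.  -28.]
 [ 557. -106.]
 [ 427. -114.]
 [ 425.  -37.]] [ 78.790913   130.8388467   77.04188606] [ -88.95669141 -176.70728378   90.98127872] [491.17919062 -71.16485074]
carr [[ 414. -281.]
 [ 514. -321.]
 [ 484. -392.]
 [ 384. -351.]] [108.31301703  77.3612564  107.78265674] [ -21.9920183  -113.04351031  157.29346136] [ 448.85286742 -336.36070285]
{'fovy': 65.7190565529211, 'cx': 322.44895826472975, 'cy': 200.02609508119224, 'position': array([ 293.92392818, -613.6065524 ,  373.16968729]), 'rotation': array([ 0.79976535, -0.57688027, -0.09757603,  0.13440033]), 'f': np.float64(309.6322827929125), 'R': array([[ 0.31537613, -0.89650921, -0.31114166],
       [-0.94896621, -0.2982914 , -0.10239808],
       [-0.00101006,  0.32755684, -0.94483094]])}
[[ 9.48996158e-01  3.15287506e-01 -2.83129227e-04]
 [ 3.15287630e-01 -9.48995643e-01  9.89762188e-04]
 [ 4.33712491e-05 -1.02854766e-03 -9.99999470e-01]] [ 8.54653969e+01 -8.94814098e-03 -1.25534242e+02]
[[ 0.   -0.94 -0.33]
 [ 1.    0.    0.  ]
 [-0.   -0.33  0.94]]
```

View pics/crop.png

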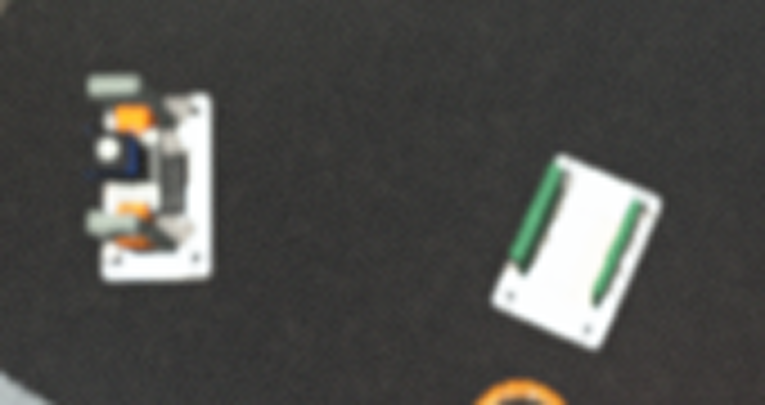

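The crop shows the dock's long side roughly along the image's vertical (world x), with orange cheeks at about (132,118) and (132,215) and the dark grip between them. The carrier lies at about -23°. I'll move the arm in and look at both from near.

```bash
python3 - <<'E'
from h import *
arm.move_l([180,-500,300],rate=250)
for yaw in (90,-90):
    print(yaw, arm.solve_ik([480,-75,300],down(np.radians(yaw)).as_quat()))
    print(arm.solve_ik([450,-337,320],down(np.radians(yaw-22)).as_quat()), arm.solve_ik([450,-337,320],down(np.radians(yaw+68)).as_quat()))
arm.movep([450,-337,320],down(np.radians(-22)).as_quat())
snap('wrist','w_carr'); 
arm.movep([482,-75,320],down(np.radians(-90)).as_quat())
c,im=snap('wrist','w_dock'); s=status.state(); print(s['time'],s['joints'],s['tool_pos'])
import pickle; 
a=cv2.imread('pics/w_carr.png'); b=cv2.imread('pics/w_dock.png'); cv2.imwrite('pics/both.png',cv2.resize(np.vstack([a,b]),(480,600)))
E
```

```text
90 [-2.07509012e-01 -3.10509082e-01  1.75500610e+00 -4.44089210e-16
  1.69709563e+00 -1.77830534e+00]
[-6.88162698e-01 -1.39667444e-01  1.58018009e+00 -4.44089210e-16
  1.70108001e+00 -1.87498659e+00] [-6.88162698e-01 -1.39667444e-01  1.58018009e+00 -4.44089210e-16
  1.70108001e+00  2.83740239e+00]
-90 [-2.07509012e-01 -3.10509082e-01  1.75500610e+00 -4.44089210e-16
  1.69709563e+00  1.36328731e+00]
[-6.88162698e-01 -1.39667444e-01  1.58018009e+00 -4.44089210e-16
  1.70108001e+00  1.26660606e+00] [-6.88162698e-01 -1.39667444e-01  1.58018009e+00 -4.44089210e-16
  1.70108001e+00 -3.04190262e-01]
3.6417 [-2.07833454e-01 -3.05267334e-01  1.71897629e+00 -1.24573455e-04
  1.72791268e+00  1.36315239e+00] [481.99658446 -75.61619223 319.98983445]
```

View pics/both.png

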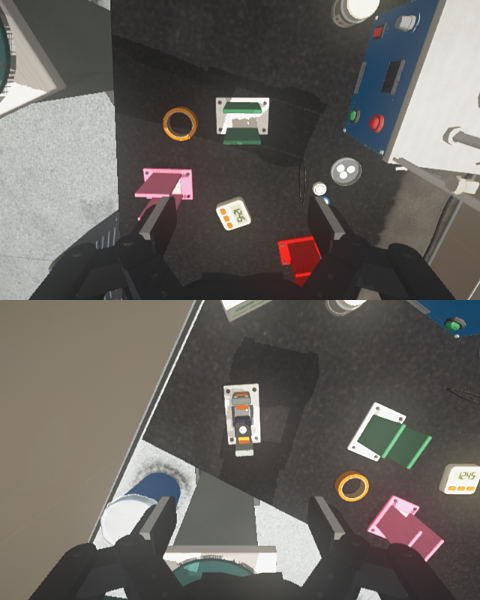

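The upper half is the wrist view at the carrier pose, with the carrier at about (242,117) in this scaled picture and the tape, pink and red parts around it. The lower half is the view over the dock, centred at (242,418), with its bolt holes visible. I'll zoom in on both.

```bash
python3 - <<'E'
import cv2,numpy as np
a=cv2.imread('pics/w_carr.png')[118:208,275:375]; b=cv2.imread('pics/w_dock.png')[100:220,275:375]
a=cv2.copyMakeBorder(a,0,30,0,0,cv2.BORDER_CONSTANT)
cv2.imwrite('pics/z.png',cv2.resize(np.hstack([a,b]),(800,480),interpolation=2))
E
```

```text
(no output)
```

View pics/z.png

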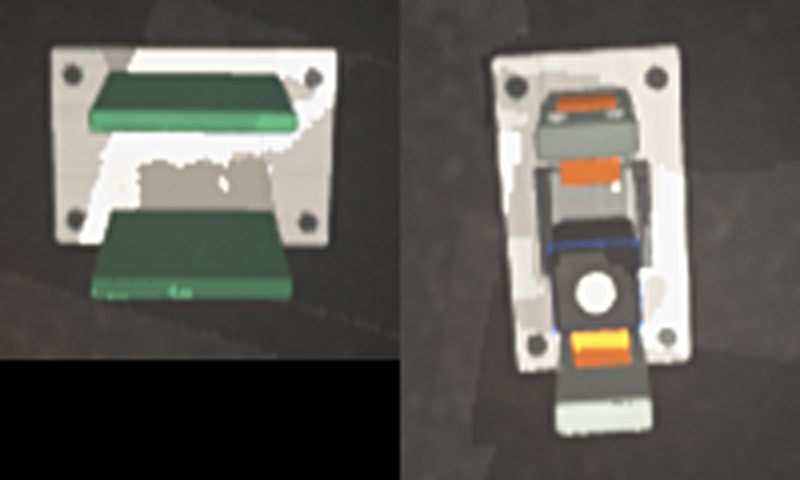

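The zoom shows clean corners and holes. The carrier plate corners are at (52,47), (337,47), (330,244) and (56,244). The dock's are at (491,57), (679,45), (691,358) and (519,372), with the grip's white disc at (596,292).

```bash
python3 - <<'E'
from h import *
s=status.state(); c=cal('wrist'); Rt=R.from_quat(s['eef_rot']).as_matrix()
tR=Rt.T@c['R']; tp=Rt.T@(c['position']-s['tool_pos'])
d=dict(c); Rc=down(np.radians(-22)).as_matrix(); d['R']=Rc@tR; d['position']=np.array([450,-337,320])+Rc@tp
D=lambda q:np.array([275+(q[0]-400)/4,100+q[1]/4])-.4
C=lambda q:np.array([275+q[0]/4,118+q[1]/4])-.4
def rep(n,cc,F,Q,z):
    P=np.array([toplane(cc,F(q),z)[:2] for q in Q]); e=np.diff(np.vstack([P,P[:1]]),axis=0)
    print(n,P.mean(0).round(1),np.linalg.norm(e,axis=1).round(1),np.degrees(np.arctan2(e[:,1],e[:,0])).round(1))
rep('dock',c,D,[(491,57),(679,45),(691,358),(519,372)],10)
rep('dockholes',c,D,[(516,87),(656,78),(667,336),(537,345)],10)
rep('uprtops',c,D,[(539,122),(638,120),(652,400),(555,402)],112)
rep('uprtops2',c,D,[(539,158),(638,155),(652,432),(555,434)],112)
print('disc',toplane(c,D((596,292)),120))
rep('carr',d,C,[(52,47),(337,47),(330,244),(56,244)],8)
rep('carrholes',d,C,[(72,74),(313,77),(307,221),(75,219)],8)
rep('walls far/near outer',d,C,[(90,131),(297,131),(292,298),(92,298)],95.5)
E
```

```text
dock [486.4 -76.7] [ 63.8 111.   63.6 112.5] [ -86.5 -176.4   94.9    3.7]
dockholes [485.9 -76.4] [47.9 91.7 47.7 92.1] [ -86.4 -176.5   94.1    3.6]
uprtops [491.1 -76.7] [26.2 78.4 27.6 78.4] [ -88.9 -176.4   91.2    2.5]
uprtops2 [481.6 -76.7] [26.4 79.  27.9 78.7] [ -88.3 -176.4   91.2    2.5]
disc [485.8685022  -76.60750915 120.        ]
carr [ 451.3 -335.3] [ 98.7  70.5 100.   70.6] [ -22.  -111.9  158.    67.1]
carrholes [ 450.5 -335.3] [84.1 51.6 84.2 51.9] [ -22.7 -112.6  157.5   67.4]
walls far/near outer [ 449.7 -338.1] [58.7 49.6 59.3 49.6] [ -22.  -112.1  158.    67.2]
```

Edge lengths match the given sizes (112×64, 100×70) and the disc agrees with the dock centre. The dock is at (486.2,-76.6) with yaw 3.6°, and the carrier at (450.8,-335.8) with yaw -22.3°. Next I'll grasp and rock.

```bash
cat >> h.py <<'E'
DY=np.radians(3.6); DOCK=np.array([486.2,-76.6,0]); CY=np.radians(-22.3); CAR=np.array([450.8,-335.8,0])
def rep(t=''):
    s=status.state(); print(t,round(s['time'],2),s['tool_pos'].round(1),'F',s['contact_force'].round(1),'T',s['ft_torque'].round(2),'w',round(s['grip_width'],1),'ff',round(s['finger_force'],1))
E
python3 - <<'E'
from h import *
o=down(DY-np.pi/2); T0=DOCK+[0,0,98]
arm.movep(list(DOCK+[0,0,190]),o.as_quat()); arm.move_l(list(T0),rate=80,until_force=10); rep('down')
hand.clamp(); rep('clamp')
xd=np.array([np.cos(DY),np.sin(DY),0]); yd=np.array([-np.sin(DY),np.cos(DY),0])
for th in [.04,.08,.12,.16,.08,0,-.04,-.08,-.12,-.16,-.08,0]:
    P=DOCK+[0,0,10]+np.sign(th)*11*xd; r=R.from_rotvec(th*yd)
    arm.move_l(list(P+r.apply(T0-P)),(r*o).as_quat(),rate=30); rep(th)
E
```

```text
down 5.53 [486.4 -76.7  98.6] F [-0.  -0.7  0.1] T [0.02 0.02 0.  ] w 85.4 ff 0.0
clamp 6.12 [486.3 -76.6  98.2] F [ 1.1 -0.2  1.8] T [-0.01 -0.04 -0.02] w 23.3 ff 59.6
0.04 6.38 [489.6 -76.4  98.4] F [-6.1 -1.5  7. ] T [-0.16  1.1   0.01] w 23.3 ff 60.4
0.08 6.65 [492.8 -76.2  98.5] F [-8.5 -0.2  7.1] T [-0.25  1.74  0.  ] w 23.1 ff 60.5
0.12 6.92 [496.2 -76.   98.5] F [-8.2 -1.1  6.6] T [-0.2   1.83 -0.  ] w 23.3 ff 60.3
0.16 7.18 [499.6 -75.8  98.3] F [-9.3 -0.4  6.1] T [-0.2   1.9  -0.02] w 22.9 ff 60.1
0.08 7.57 [493.  -76.2  98.5] F [-1.8 -0.9  0.7] T [-0.1   0.38  0.  ] w 23.2 ff 59.2
0 7.95 [486.1 -76.6  98.2] F [-5.1 -0.6  6.2] T [-0.05  1.03  0.04] w 23.0 ff 59.8
-0.04 8.22 [483.2 -76.8  98.5] F [ 3.1  0.2 -0.5] T [-0.08 -0.82  0.08] w 23.2 ff 59.0
-0.08 8.48 [479.8 -77.   98.8] F [ 8.8  0.1 -3.5] T [-0.01 -1.37 -0.01] w 23.4 ff 58.9
-0.12 8.75 [476.3 -77.2  98.9] F [ 7.2  1.5 -2.5] T [ 0.08 -1.42  0.01] w 23.0 ff 58.9
-0.16 9.02 [472.8 -77.4  98.9] F [ 9.6  1.2 -2. ] T [ 0.06 -1.46  0.03] w 23.6 ff 58.9
-0.08 9.4 [479.4 -77.1  98.6] F [-1.7 -0.7  6.5] T [-0.16  0.57  0.03] w 23.3 ff 60.7
0 9.78 [486.3 -76.6  98.2] F [-4.3 -0.1  8.3] T [-0.17  1.04  0.04] w 23.8 ff 61.0
```

```bash
python3 - <<'E'
from h import *
for dz in (2,4,6,9,12):
    hit=arm.move_l(list(DOCK+[0,0,98+dz]),rate=20,until_force=22); rep((dz,hit))
    if hit: break
snap('scene','s1'); snap('wrist','w1')
a=cv2.imread('pics/w1.png')[150:400,220:420]
b=cv2.imread('pics/s1.png'); c=cal('scene'); u,v=proj(c,DOCK+[0,0,70]).astype(int); b=b[max(v-50,0):v+50,u-40:u+40]
cv2.imwrite('pics/z1.png',np.hstack([cv2.resize(a,(400,500)),cv2.resize(b,(400,500))]))
E
```

```text
(2, False) 10.03 [485.9 -76.5  99.4] F [-0.8  0.4 -4. ] T [ 0.01 -0.04 -0.  ] w 23.5 ff 59.1
(4, False) 10.28 [486.2 -76.6 102. ] F [ 0.6 -0.4 -3.8] T [-0.07 -0.02  0.  ] w 23.5 ff 59.1
(6, False) 10.53 [486.3 -76.6 104.2] F [-0.3 -0.6 -4.1] T [ 0.01 -0.    0.03] w 23.2 ff 59.1
(9, False) 10.83 [486.3 -76.6 107.2] F [-0.1  0.2 -5.5] T [0.03 0.01 0.01] w 23.2 ff 59.1
(12, False) 11.13 [486.3 -76.6 110.2] F [ 0.3  0.3 -4.5] T [ 0.02 -0.03 -0.04] w 23.5 ff 59.1
```

View pics/z1.png

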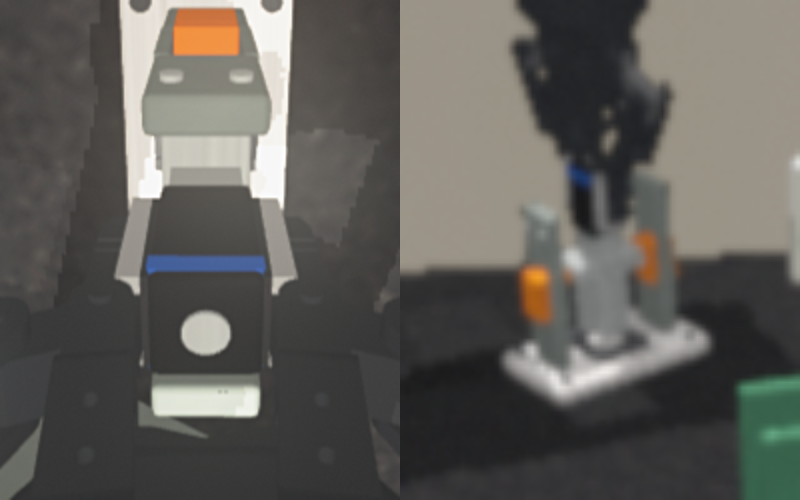

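The wrist view shows the grip held squarely. The scene view shows both orange cheeks pushed out and the collar free between the uprights, and the force equals the weight. I'll draw it out and stand it on the bench.

```bash
python3 - <<'E'
from h import *
o=down(DY-np.pi/2); B=np.array([475,-200,0])
arm.move_l(list(DOCK+[0,0,245]),rate=100); rep('up')
arm.move_l(list(B+[0,0,245]),rate=120); arm.move_l(list(B+[0,0,96]),rate=100); arm.dwell(.2); rep('pre')
print(arm.move_l(list(B+[0,0,82]),rate=10,until_force=6)); rep('touch')
snap('scene','s2'); c=cal('scene'); u,v=proj(c,B+[0,0,60]).astype(int); b=cv2.imread('pics/s2.png')[v-50:v+50,u-60:u+60]
cv2.imwrite('pics/z2.png',cv2.resize(b,(600,500)))
E
```

```text
up 12.73 [486.  -76.6 244.3] F [ 1.1  0.2 -4.5] T [ 0.03 -0.06  0.05] w 23.4 ff 59.1
pre 15.76 [ 475.1 -200.1   96.3] F [ 0.6  0.3 -3.1] T [ 0.03 -0.01 -0.03] w 23.2 ff 59.1
True
touch 16.6 [ 475.  -200.    88.2] F [-0.8 -0.   5.6] T [0.07 0.08 0.02] w 23.4 ff 60.5
```

View pics/z2.png

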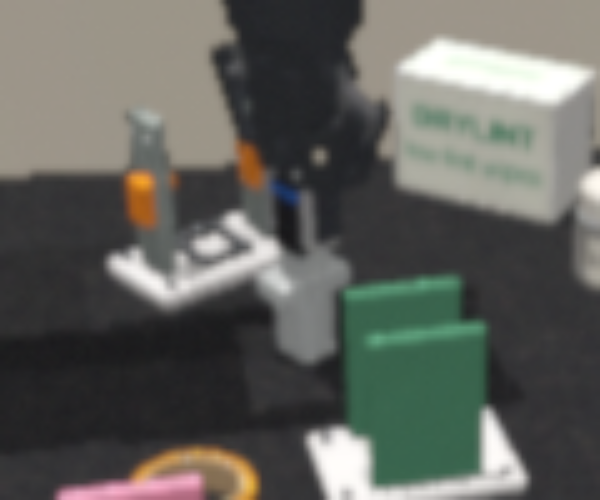

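It stands upright on the bench, well clear of the dock and the carrier. I'll release, re-measure the disc on top, and take it across the other faces.

```bash
python3 - <<'E'
from h import *
B=np.array([475,-200,0]); o=down(DY)
hand.release(); rep('open'); arm.move_l([475,-200,230],rate=120)
arm.movep([475,-200,230],o.as_quat()); arm.dwell(.2)
c,im=snap('wrist','w3'); u,v=proj(c,B+[0,0,110]).astype(int); print(u,v)
x0,y0=u-40,v-40; s=im[y0:v+40,x0:u+40]; m=(s.min(2)>130).astype(np.uint8)
for k in cv2.findContours(m,0,1)[0]:
    a=cv2.contourArea(k)
    if a>20:
        (p,q),r=cv2.minEnclosingCircle(k); print(a,p+x0,q+y0,r,toplane(c,(p+x0,q+y0),110).round(1))
cv2.imwrite('pics/z3.png',cv2.resize(im[v-100:v+80,u-90:u+90,::-1],(540,540)))
rep()
E
```

```text
open 17.27 [ 474.4 -199.7   87.1] F [-0.2 -1.3  0.4] T [-0.03 -0.02  0.03] w 85.0 ff 0.0
321 199
66.5 319.59375 199.46875 5.619020462036133 [ 473.5 -199.9  110. ]
291.5 320.0 177.3157901763916 24.457252502441406 [ 472.7 -180.8  110. ]
 20.27 [ 475. -200.  230.] F [-0.8  0.8 -0.6] T [ 0.02 -0.02  0.  ] w 85.1 ff 0.0
```

View pics/z3.png

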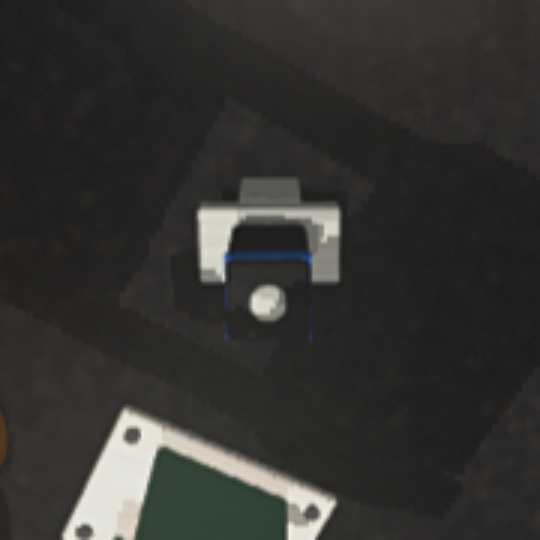

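The tool stands square to the gripper with its disc at about (474,-200). Now the regrasp, and on to the carrier.

```bash
python3 - <<'E'
from h import *
B=np.array([474.5,-200,0]); o=down(DY)
arm.move_l(list(B+[0,0,88]),rate=90,until_force=10); rep('down'); hand.clamp(); rep('clamp')
arm.move_l(list(B+[0,0,100]),rate=30); rep('lift'); arm.move_l(list(B+[0,0,245]),rate=110)
arm.move_l(list(CAR+[0,0,245]),down(CY).as_quat(),rate=100); arm.dwell(.3); rep('over')
c,im=snap('wrist','w4'); snap('scene','s4')
cs=cal('scene'); u,v=proj(cs,CAR+[0,0,120]).astype(int); b=cv2.imread('pics/s4.png')[v-70:v+70,u-56:u+56]
cv2.imwrite('pics/z4.png',np.hstack([cv2.resize(im[100:400,170:470,::-1],(400,500)),cv2.resize(b,(400,500))]))
E
```

```text
down 21.99 [ 474.7 -200.1   88.5] F [-0.6  0.5  0.2] T [-0.01  0.01 -0.04] w 85.6 ff 0.0
clamp 22.57 [ 474.4 -200.    88.1] F [-2.6 -0.1  2.6] T [-0.03  0.42 -0.  ] w 23.3 ff 58.7
lift 23.12 [ 474.5 -200.   100. ] F [ 0.  -0.2 -4.7] T [-0.02 -0.04  0.01] w 23.7 ff 58.7
over 26.42 [ 450.9 -335.6  245. ] F [-0.2  0.2 -4.2] T [0.04 0.03 0.02] w 23.6 ff 58.7
```

View pics/z4.png

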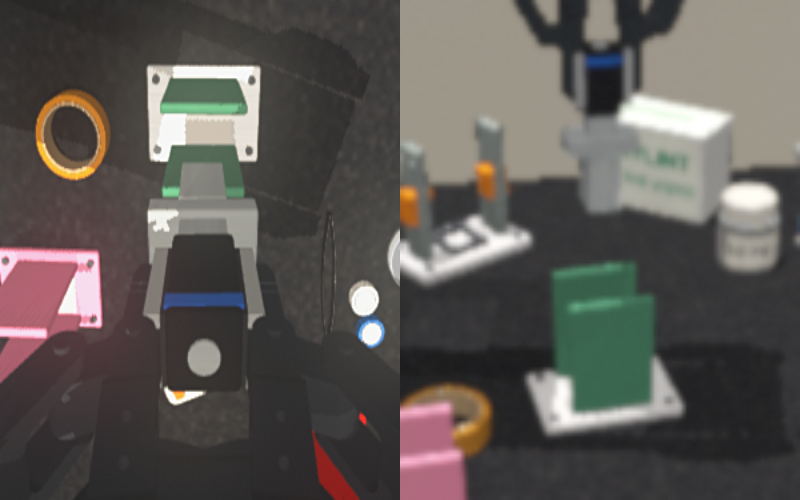

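The view shows the tool held square with the collar parallel to the carrier's plate. Lowering, with a quick cross-check of the plate corners in this view.

```bash
python3 - <<'E'
from h import *
c=cal('wrist'); P=np.array([toplane(c,q,8)[:2] for q in [(170+148/1.333,100+66/1.667),(170+261/1.333,100+66/1.667),(170+258/1.333,100+161/1.667),(170+149/1.333,100+161/1.667)]])
print(P.mean(0)); 
if np.linalg.norm(P.mean(0)-CAR[:2])>4: raise SystemExit('check')
arm.move_l(list(CAR+[0,0,130]),rate=90)
print(arm.move_l(list(CAR+[0,0,104]),rate=40,until_force=8)); arm.dwell(.2); rep('pre')
print(arm.move_l(list(CAR+[0,0,90]),rate=10,until_force=6)); rep('touch')
E
```

```text
[ 451.65737082 -337.35439578]
False
pre 28.94 [ 450.9 -335.9  104.3] F [ 0.1 -0.1 -4.5] T [-0.03 -0.01  0.04] w 23.8 ff 58.7
True
touch 29.78 [ 450.8 -335.8   96.1] F [-0.4 -0.4  4.9] T [0.04 0.03 0.  ] w 23.3 ff 60.1
```

Contact came at TCP z 96.1, where 96 was expected, so the foot is on the pad. I'll release, back off and check.

```bash
python3 - <<'E'
from h import *
hand.release(); arm.dwell(.2); rep('open'); arm.move_l(list(CAR+[0,0,260]),rate=100); arm.dwell(.3)
c,im=snap('wrist','w5'); snap('scene','s5'); rep()
u,v=proj(c,CAR+[0,0,118]).astype(int); print(u,v)
cs=cal('scene'); U,V=proj(cs,CAR+[0,0,60]).astype(int); b=cv2.imread('pics/s5.png')[V-60:V+60,U-48:U+48]
cv2.imwrite('pics/z5.png',np.hstack([cv2.resize(im[v-90:v+60,u-60:u+60,::-1],(400,500)),cv2.resize(b,(400,500))]))
s=im[v-20:v+20,u-20:u+20]; m=(s.min(2)>130).astype(np.uint8)
for k in cv2.findContours(m,0,1)[0]:
    if cv2.contourArea(k)>15:
        (p,q),r=cv2.minEnclosingCircle(k); print(r,toplane(c,(p+u-20,q+v-20),118).round(1))
E
```

```text
open 30.61 [ 450.3 -335.4   95. ] F [-1.   0.1  0.7] T [ 0.03  0.01 -0.03] w 85.6 ff 0.0
 32.81 [ 450.8 -335.8  260. ] F [-0.   0.3 -0.4] T [ 0.02  0.03 -0.03] w 85.6 ff 0.0
322 192
5.353907585144043 [ 450.7 -335.3  118. ]
7.615873336791992 [ 468.7 -329.7  118. ]
8.062357902526855 [ 442.2 -318.9  118. ]
```

View pics/z5.png

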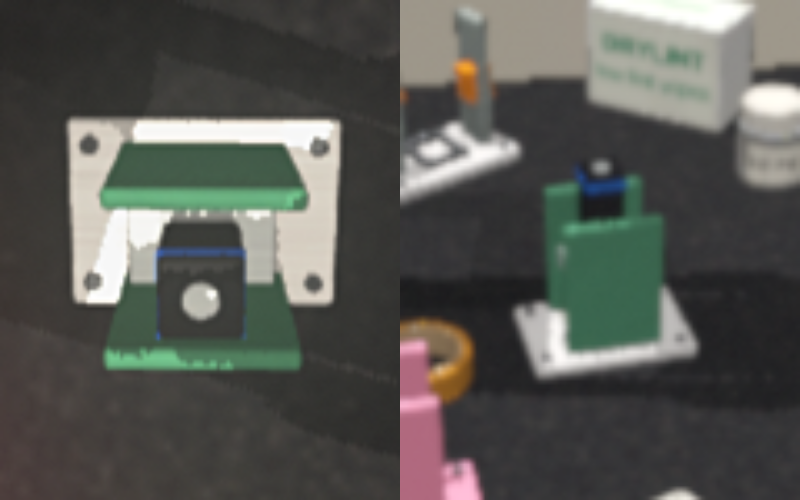

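The tool stands upright and square between the green walls. Its disc measures (450.7,-335.3), within 0.5 mm of the bay centre, and the gripper is clear.

```bash
python3 -c "
from cell import arm
print(arm.job_done())"
```

```text
the job is handed in; nothing more can be done
None
```

The job is handed in at about 33 s: both cheeks were rocked open, and the press tool was drawn out, stood on the bench, regripped across the other faces and left standing upright and square in the green carrier.

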